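Hold a tool-chest lid at its balance point for fitting the lid stay

TASK

A colleague is about to screw the lid stay to the lid of the small plywood tool chest, and needs the lid to weigh nothing on the screw. Swing the stay bar up on its stiff pivot until its thumbscrew stands where the brass insert in the lid's end will be once the lid is balanced, and let go of it; then take the lid, which lies tipped back on its stop, by its free edge, bring it forward to its balance point, where it would fall neither shut nor back, and finish with the fingers still gripping it there. Do not let the lid drop shut, and leave the tools around and in the chest where they are.

Things in the scene. Friction and masses are not known exactly. Their poses are not given: they have to be found in the camera images.
- chest: Open plywood tool chest, fixed: 220 mm deep (x), 260 wide (y), rim 115 high. Origin: centre of its underside; +x to its hinged back, -x to its front (two catches), +z up. The stay is on its -y end wall (outer face y = -130), a folded carrying handle opposite. Its back is turned roughly to the robot's left (+y), its stay end away from the robot. Lid and stay both turn about the chest's y axis
- hinge (a point): Middle of the lid's hinge line, at x = 110, y = 0, z = 115 mm of the chest; axes as the chest's
- lid (a joint): Lid angle, rad: 0 shut, pi/2 straight up, 2.05 tipped back on its stop (a batten on the chest's back), where it starts. Turns freely. The lid weighs 0.44 to 0.69 kg. A shallow case with its panel on the outside, it balances not plumb but leaning 9.5 degrees towards the shut side, at 1.404 rad (centre of mass above the hinge line): below that it falls shut, above it it falls back
- lid_edge (a point): Middle of the lid's free edge, mid thickness, 220 mm from the hinge line along the lid and 14 outwards; turns with the lid: -x out past the edge, z the panel's outward normal, y along the edge. Lid 28 mm thick and 260 long; 9 mm panel outside, hollow inside (the hinge line is in the plane of the open face), rail 18 mm deep along the free edge: pinch it anywhere across the 28 mm
- insert (a point): Brass threaded insert, 16 mm across, in the lid's end face on the stay's side: 100 mm from the hinge line along the lid, 14 mm outwards of the lid's open face, at y = -130 mm of the chest. With the lid balanced it is 101 mm above the hinge line and 3 mm forward of it (towards the chest's front)
- stay (a joint): Stay bar angle, rad: 0 level towards the chest's front, growing as the free end rises; pi/2 upright, then leaning back; range 0 to 2.5, starts at 0.05 to 0.45. The thumbscrew meets the balanced lid's insert at 2.002 (25 degrees past upright). Stiff (0.3 N m), stays put. Pivot at x = 40, z = 70 mm of the chest; steel bar 18 mm wide, 4.5 to 9.5 mm off the end wall, 161 mm from pivot to thumbscrew
- thumbscrew (a point): Middle of the thumbscrew's handle at the bar's free end: black cylinder 22 mm across, 38 long, axis along the chest's y, sticking out (chest -y) from 11 to 50 mm off the end wall; this point is 30.5 mm off the wall. It turns with the bar; pinched from above it rolls between the fingers
- screw_point (a point): Point of the thumbscrew, on its axis, in the plane of the chest's end wall (y = -130 mm of the chest); it and the insert coincide when stay and lid are both right
- sanding_block: bystander in the chest: cork block 100 x 60 x 30 mm; origin under its centre
- tin: bystander in the chest: round steel tin, 52 mm across, 40 mm high; origin under its centre
- screwdriver: bystander: screwdriver with wooden handle, 200 mm, lying in front of the chest
- try_square: bystander: try square, wooden stock 110 mm, steel blade 150 mm, lying flat
- block_plane: bystander: steel block plane, 160 x 46 mm, 65 mm high
- glue: bystander: white glue bottle, 68 mm across, 190 mm high
- mallet: bystander: wooden mallet lying flat, head 125 x 65 x 75 mm, handle 220 mm
- offcut: bystander: wood offcut 200 x 75 x 25 mm

How it is judged:
By the outcome, as a careful person would: the job done as asked, in the order asked, and still so for the second after the job is handed in, while the arm keeps its last pose, push and grip.
It also fails if it takes over 48 s, if anything falls off the work surface, if the arm or the gripper's body presses on something with over 40 N, if the wrist force passes 120 N, or if a joint passes its speed limit or range.

ROBOT

A 6-joint arm with a two-finger parallel gripper is mounted at the origin on the work surface. World frame = base frame: x ahead of the robot, y to its left, z up, the work surface at z = 0. Lengths are in m, angles in rad, forces in N, time in s.
With the tool pointing down it reaches from about 0.375 to 0.9 m from the base axis. Payload 3.1 kg.
Tool frame: the origin (TCP) lies at the very end of the fingers, on their centre line; the grasp point (between the pads) lies 19 mm behind it (hold_point_z is the distance from the TCP to the grasp point, in m); x points along the fingers, y is the direction in which the jaws open and shut, and the axes are right-handed (so a half turn about x gives the same grasp; the last joint's range is limited). The gripper opens to 87 mm and grips with 3 to 60 N. Pads are 19 mm wide; open, the fingers measure 117 mm over their backs; the gripper's body (75 mm by 190 mm) begins 51 mm behind the grasp point.
Start: joints at [1.052, 0.527, 1.433, -0, 1.181, -0.178], TCP at [0.209, 0.589, 0.223] pointing down, gripper open.
Joint ranges: [-3.08, 3.08], [-0.75, 2.2], [0.22, 2.44], [-1.43, 4.57], [0, 2.65], [-2.85, 2.85]. Speed limits (rad/s): [2.79, 2.79, 3.14, 3.14, 3.14, 3.14].

INTERFACE

Orientations are given as a unit quaternion [x, y, z, w].
In Python, from rig import * gives the robot as it stands.
- The arm moves only by the tool send_rows, never from a script. Its argument "steps" is a list that holds one entry, the list of rows, each a list of 6 numbers: the shift along the tool's x, y, z in cm, then the turn, a rotation vector about the tool's x, y, z in units of 6 degrees (1.0 is 6 degrees). In form: [[[x, y, z, wx, wy, wz], ...]]. A call has 1 to 8 rows; each row shifts and turns the pose as measured when the row begins, along the tool's axes as they then stand; what a row does not reach is not made up. A row lasts 1/12 s, in which the tool goes at most 41.7 mm and 7.16 degrees, less where a joint would pass 70% of its speed; a pose out of reach is approached as far as the arm can. A call is refused whole if a number of a shift passes 4.17 or a number of a turn 1, either way. A call with a gripper value outside its range is refused whole. "gripper" is the closure, from 0 (fully open) to 1 (shut), set as the call begins (left out, the last holds). The fingers move at their own pace and stop on an object; "force" is the grip in N (left out, the last holds). Time passes only in rows, so rows that do not move let the fingers close. It gives the time, the measured TCP pose, the force and the opening at its end, in the units of the state.
- get_obs(): the state, without advancing time (a new reading comes with each control period).
- camera(name): name is "side" or "top"; returns (picture, depth): 400x640x3 uint8, red, green, blue; 400x640 float32, m along the optical axis (not along the pixel's ray), 0 where there is no reading.
- camera_params(name): a dict with "intrinsics" (3x3 intrinsics, pixels), "position" and "attitude" of the camera in the world. Camera axes: x right, y down, z forward; pixel columns grow to the right and rows downward; lengths in m; the calibration is good to about 2 mm. A picture is of the moment at which its call begins. camera_params takes no time and is no camera call.
- hand_in(): hands the job in, once; it reports no verdict.
The state is a dict: "time": time; "q": joint angles; "joint_velocities": joint speeds; "joint_torque": joint torques, N m; "position": TCP position; "tool_rot": TCP orientation; "ft_force": force on the tool from outside, world axes, zero at the start; "moment": the same for the moment, N m; "grip_width": finger opening in m.
Only numpy, scipy, OpenCV 4.12 (cv2) and the standard library are available. Lean on these libraries where they do the work, as an engineer would, in place of code of your own. Each camera call takes 0.05 s, during which the arm holds its last target.

## Working session

There is one attempt and no reset: what is moved stays moved. The work goes in short steps, Python scripts to look and compute and a tool call to move; the robot and the scene stay as the last step left them, time stands still between calls to the robot, and variables do not carry over. Pictures are saved under pics/ and viewed, and the job is handed in when it is done.

Besides the shell and the picture viewer there is one more tool, called after ">>>" by a JSON object that holds its "op" and its "data". send_rows: Moves the arm, as the interface text tells. Its arguments: {"type":"object","properties":{"steps":{"type":"array"},"gripper":{"type":"number"},"force":{"type":"number"}},"required":["steps"]}

```bash
ls; mkdir -p pics; python3 - <<'E'
from rig import *
import cv2,numpy as np
o=get_obs();print(o)
for n in("side","top"):
    p,d=camera(n);cv2.imwrite(f"pics/{n}0.png",p[:,:,::-1]);np.save(f"pics/{n}0.npy",d)
    print(n,camera_params(n),(d>0).mean())
E
```

```text
pics
{'time': 0.0, 'q': array([ 1.05152633e+00,  5.28469481e-01,  1.43391203e+00, -5.17059732e-05,
        1.18133959e+00, -1.78489923e-01]), 'joint_velocities': array([-0.00089287, -0.00076486, -0.00231888, -0.00101354, -0.00066171,
        0.00020449]), 'joint_torque': array([ 1.00039630e-03, -4.40045929e+01, -1.76590794e+01,  6.34349557e-02,
        5.81026229e-02, -1.45355639e-04]), 'position': array([0.20850375, 0.58842637, 0.22156648]), 'tool_rot': array([ 0.11918191,  0.6971091 , -0.12060784,  0.69662638]), 'ft_force': array([ 0.46765966,  0.36362121, -0.10401642]), 'moment': array([ 0.00571499, -0.00462985,  0.03243202]), 'grip_width': 0.08695896375953759}
side {'intrinsics': array([[416.58294751,   0.        , 323.03028553],
       [  0.        , 416.58294751, 196.74771084],
       [  0.        ,   0.        ,   1.        ]]), 'position': array([ 0.75360976, -0.54440983,  1.12314476]), 'attitude': array([ 0.94854816,  0.18382123, -0.04640474, -0.25359959])} 0.99608203125
top {'intrinsics': array([[483.56252035,   0.        , 319.91744211],
       [  0.        , 483.56252035, 200.80878581],
       [  0.        ,   0.        ,   1.        ]]), 'position': array([ 0.38203672, -0.00325683,  1.44317044]), 'attitude': array([ 0.71306733, -0.69939436,  0.03637568, -0.03254724])} 0.995984375
```

View pics/side0.png

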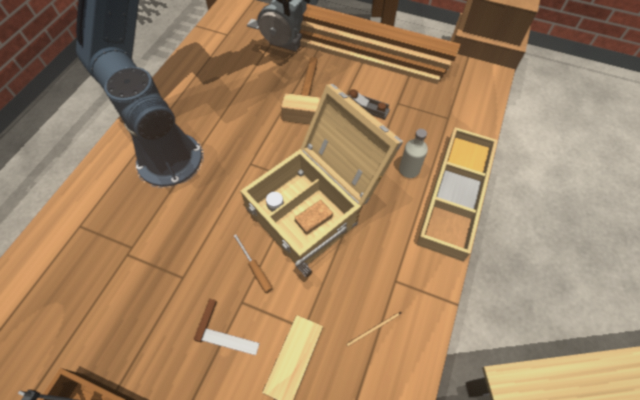

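View pics/top0.png

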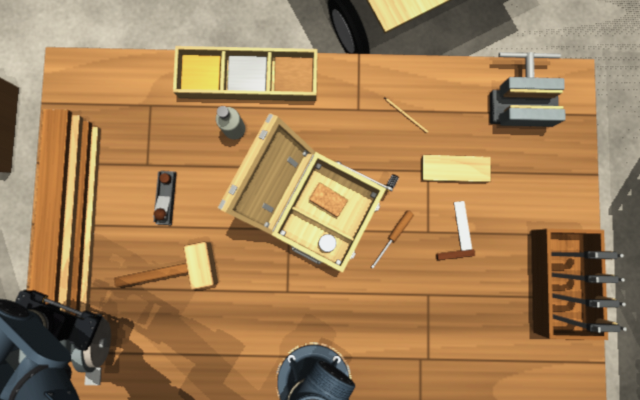

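Side view: the lid leans back (about 340,90 to 395,140) and the stay bar and thumbscrew are low at (303,270). Top view: thumbscrew at (392,183), chest rim corners near (315,152), (385,187), (343,270) and (275,235).

```bash
cat > h.py <<'E'
from rig import *
import cv2,numpy as np
from scipy.spatial.transform import Rotation as R
def cloud(n,d):
    c=camera_params(n);K=c["intrinsics"];v,u=np.mgrid[:400,:640]
    r=np.stack([(u-K[0,2])/K[0,0],(v-K[1,2])/K[1,1],np.ones(u.shape)],-1)*d[...,None]
    return r@R.from_quat(c["attitude"]).as_matrix().T+c["position"]
def proj(n,P):
    c=camera_params(n);q=(np.atleast_2d(P)-c["position"])@R.from_quat(c["attitude"]).as_matrix();q=q@c["intrinsics"].T
    return q[:,:2]/q[:,2:]
E
python3 - <<'E'
from h import *
for n in("side","top"):
    d=np.load(f"pics/{n}0.npy");P=cloud(n,d);p=cv2.imread(f"pics/{n}0.png")
    if n=="top": t=P[330:360,400:480]; 
    print("table z",np.median(P[300:330,330:400,2]) )
    # rim
    m=(abs(P[...,2]-.115)<.006)&(d>0)
    x0,y0,x1,y1=(215,100,410,280) if n=="top" else (235,80,410,285)
    mm=np.zeros_like(m);mm[y0:y1,x0:x1]=m[y0:y1,x0:x1]
    q=P[mm];print(n,len(q),cv2.minAreaRect(q[:,:2].astype(np.float32)))
    c=p[y0:y1,x0:x1].copy();c2=c.copy();c2[mm[y0:y1,x0:x1]]=(0,0,255)
    k=3 if n=="top" else 3
    o=cv2.resize(c,None,fx=k,fy=k,interpolation=cv2.INTER_CUBIC);o2=cv2.resize(c2,None,fx=k,fy=k,interpolation=0)
    cv2.imwrite(f"pics/{n}_a.png",o);cv2.imwrite(f"pics/{n}_b.png",o2)
E
```

```text
table z 0.0005633660290537135
side 1855 ((0.5179964900016785, 0.06127020716667175), (0.49712395668029785, 0.29665112495422363), 72.12071990966797)
table z 0.0007993763397182718
top 1868 ((0.5480909943580627, 0.09260936081409454), (0.528828501701355, 0.26625216007232666), 64.0633544921875)
```

View pics/top_b.png

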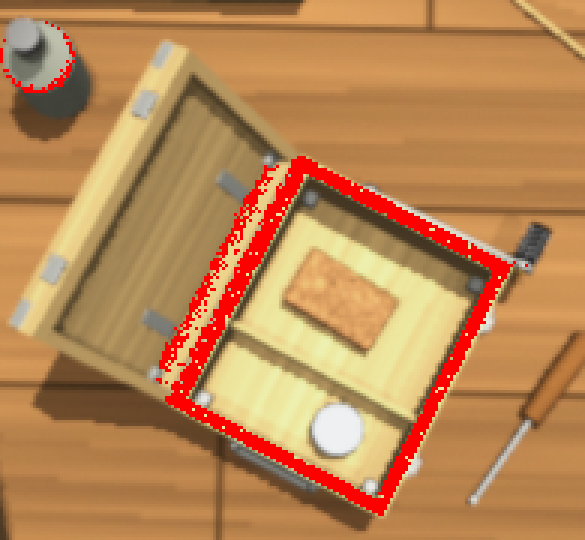

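View pics/side_a.png

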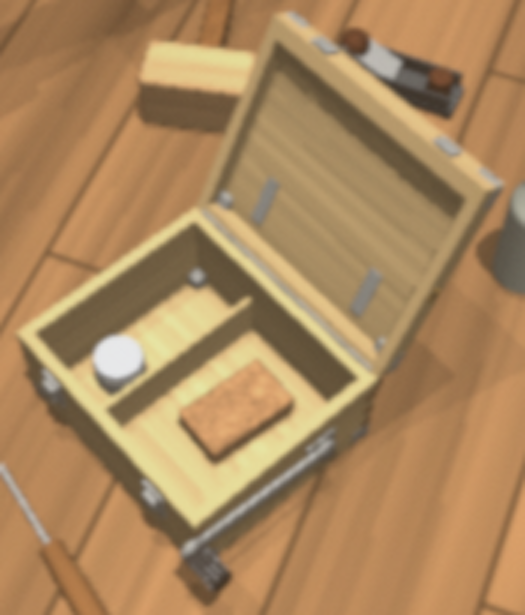

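View pics/top_a.png

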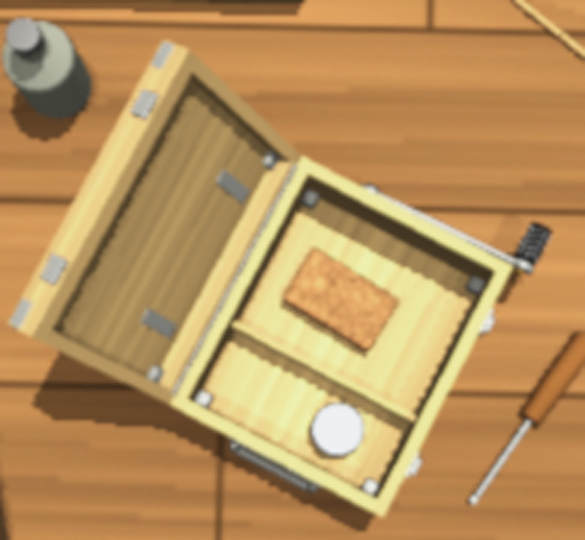

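```bash
cat > f.py <<'E'
from h import *
cor=dict(top=np.array([(300,158),(512,262),(383,515),(172,402)])/3.+[215,100],
 side=np.array([(378,372),(195,520),(20,335),(200,210)])/3.+[235,80])
for n in("top","side"):
    c=camera_params(n);K=c["intrinsics"];A=R.from_quat(c["attitude"]).as_matrix()
    q=cor[n];r=np.c_[(q[:,0]-K[0,2])/K[0,0],(q[:,1]-K[1,2])/K[1,1],np.ones(4)]@A.T
    W=c["position"]+r*((.115-c["position"][2])/r[:,2])[:,None]
    print(n,W.round(4).tolist(),[np.linalg.norm(W[i]-W[(i+1)%4]).round(4) for i in range(4)])
    # W0=(110,-130) W1=(-110,-130) W2=(-110,130) W3=(110,130)
    cen=W.mean(0);yv=(W[3]+W[2]-W[0]-W[1]);xv=(W[0]+W[3]-W[1]-W[2])
    a=np.arctan2(xv[1],xv[0]);b=np.arctan2(-yv[0],yv[1]);print(cen,a,b)
    d=np.load(f"pics/{n}0.npy");P=cloud(n,d)
    m=(abs(P[...,2]-.115)<.004)&(d>0);pts=P[m]
    yaw=(a+b)/2;ctr=cen[:2]
    for it in range(6):
        Rm=np.array([[np.cos(yaw),-np.sin(yaw)],[np.sin(yaw),np.cos(yaw)]])
        L=(pts[:,:2]-ctr)@Rm
        # end wall strips +-y: fit lines by centre of strip; walls
        f={}
        s=L[(abs(L[:,1]+126)>-1)&(abs(L[:,0])<.09)&(abs(L[:,1]+.125)<.015)]
        t=L[(abs(L[:,0])<.09)&(abs(L[:,1]-.125)<.015)]
        u=L[(abs(L[:,1])<.11)&(abs(L[:,0]+.105)<.015)&(L[:,1]<.11)]
        def ext(v): return np.percentile(v,[3,97])
        es,et,eu=ext(s[:,1]),ext(t[:,1]),ext(u[:,0])
        sl=-np.polyfit(u[:,1],u[:,0],1)[0], np.polyfit(s[:,0],s[:,1],1)[0],np.polyfit(t[:,0],t[:,1],1)[0]
        if it<5:
            yaw+=np.mean(sl); ctr=ctr+Rm@np.array([eu[0]+.110-.0003,(es[0]+et[1])/2])
    print(n,"ctr",ctr,"yaw",yaw,np.degrees(yaw),sl,es,et,eu,len(s),len(t),len(u))
E
python3 f.py
```

```text
top [[0.6465, 0.0071, 0.115], [0.5531, -0.1906, 0.115], [0.3195, -0.0748, 0.115], [0.4181, 0.1194, 0.115]] [np.float64(0.2186), np.float64(0.2607), np.float64(0.2178), np.float64(0.2545)]
[ 0.48431246 -0.03473714  0.115     ] 1.11511541467143 1.112191035762517
top ctr [ 0.48470052 -0.0323183 ] yaw 1.107592321994313 63.46036547136903 (np.float64(-0.0005009796799263055), np.float64(0.002145950707468409), np.float64(-0.001644971027101547)) [-0.12966571 -0.11791866] [0.1182231  0.12966571] [-0.1097     -0.09821384] 242 242 300
side [[0.6488, 0.013, 0.115], [0.5505, -0.184, 0.115], [0.325, -0.0753, 0.115], [0.4239, 0.1205, 0.115]] [np.float64(0.2202), np.float64(0.2503), np.float64(0.2193), np.float64(0.2492)]
[ 0.48703531 -0.03143271  0.115     ] 1.1053628015964578 1.123307683200221
side ctr [ 0.48493672 -0.03306554] yaw 1.1057509999025716 63.35486548678806 (np.float64(0.0014146772142038272), np.float64(0.0025629095724768176), np.float64(-0.003977586786876043)) [-0.12999759 -0.11783689] [0.11709128 0.12999759] [-0.1097     -0.09773827] 299 255 345
```

Both views agree on the chest: centre (0.485, -0.033), yaw 63.4°. Next I'll measure the stay angle and check the lid angle.

```bash
cat >> h.py <<'E'
CTR=np.array([.4848,-.0327,0]);YAW=1.1067
RC=R.from_euler('z',YAW).as_matrix()
def toc(P): return (P-CTR)@RC
def tow(P): return np.asarray(P)@RC.T+CTR
E
cat > m.py <<'E'
import sys
from h import *
s=sys.argv[1] if len(sys.argv)>1 else None
for n in("side","top"):
    if s=="0": d=np.load(f"pics/{n}0.npy");p=cv2.imread(f"pics/{n}0.png")
    else:
        p,d=camera(n);p=p[:,:,::-1].copy();cv2.imwrite(f"pics/{n}{s}.png",p);np.save(f"pics/{n}{s}.npy",d)
    P=toc(cloud(n,d))
    m=(d>0)&(P[...,1]<-.138)&(P[...,1]>-.185)&(P[...,2]>.055)&(P[...,2]<.26)&(abs(P[...,0])<.18)&(p.max(2)<90)
    q=P[m];
    if len(q): print(n,"thumb",len(q),q.min(0).round(4),q.max(0).round(4),np.median(q,0).round(4))
    b=(d>0)&(P[...,1]<-.1305)&(P[...,1]>-.142)&(P[...,2]>.06)&(P[...,2]<.26)&(abs(P[...,0])<.18)&(p.max(2)>90)
    q=P[b]
    if len(q)>5: print(n,"bar",len(q),q.min(0).round(4),q.max(0).round(4), "angle",np.median(np.arctan2(q[:,2]-.07,.04-q[:,0])[np.hypot(q[:,2]-.07,.04-q[:,0])>.09]))
    l=(d>0)&(P[...,2]>.14)&(abs(P[...,1])<.12)&(P[...,0]>-.05)&(P[...,0]<.3)
    q=P[l];e=q[:,[0,2]]-[.11,.115]
    r=np.hypot(e[:,0],e[:,1]);k=(r>.03)&(r<.19)
    print(n,"lid pts",k.sum(),"plane angle")
    A=e[k];
    if k.sum()>50:
        c=A.mean(0);v=np.linalg.svd(A-c,full_matrices=False)[2][0];v*=np.sign(v[1]);print(np.arctan2(v[1],-v[0]),"rmax",r.max(), "z max",q[:,2].max(),q[q[:,2].argmax()])
E
python3 m.py 0
python3 -c "
from h import *
T=R.from_quat(get_obs()['tool_rot']).as_matrix();print(T.round(3));print((RC.T@T).round(3))"
```

```text
side thumb 31 [-0.1296 -0.1802  0.0597] [ 0.0422 -0.1388  0.1053] [-0.1219 -0.1749  0.1007]
side bar 313 [-0.1304 -0.1418  0.0617] [ 0.1772 -0.1305  0.2333] angle 0.20480046227005488
side lid pts 3781 plane angle
2.052001006295546 rmax 0.2259878557515801 z max 0.31390154268752435 [ 0.21526774 -0.08318323  0.31390154]
top thumb 64 [-0.1281 -0.1782  0.0967] [-0.1106 -0.1421  0.1081] [-0.1202 -0.1598  0.1035]
top bar 126 [-0.1294 -0.1418  0.0743] [ 0.0498 -0.131   0.1097] angle 0.20241483543113417
top lid pts 3099 plane angle
2.0491178052631045 rmax 0.22924771601234423 z max 0.3157855901534288 [0.21314407 0.05006787 0.31578559]
[[-0.001  0.334  0.942]
 [-0.002  0.942 -0.334]
 [-1.    -0.002 -0.   ]]
[[-0.002  0.992  0.123]
 [ 0.     0.123 -0.992]
 [-1.    -0.002 -0.   ]]
```

```bash
cat > plan.py <<'E'
from h import *
from scipy.spatial.transform import Slerp
def tool(tx,ty):
    tx=np.array(tx,float);tx/=np.linalg.norm(tx);ty=np.array(ty,float);ty-=tx*(tx@ty);ty/=np.linalg.norm(ty)
    return np.stack([tx,ty,np.cross(tx,ty)],1)
def where():
    o=get_obs();T=R.from_quat(o["tool_rot"]).as_matrix()
    g=toc(o["position"]-.019*T[:,0]) 
    print("t",round(o["time"],2),"grasp(chest)",g.round(4),"toolx",(RC.T@T)[:,0].round(3),"tooly",(RC.T@T)[:,1].round(3),"F",o["ft_force"].round(1),"w",round(o["grip_width"],4),"q",o["q"].round(2))
    return o
def rows(way,step=.04,ang=6.5,nmax=8,dp=2):
    """way: list of (grasp point chest, tool rot in chest)"""
    o=where();p=o["position"];T=R.from_quat(o["tool_rot"]);out=[];
    for g,Q in way:
        Q2=R.from_matrix(RC@Q);t=tow(g)+.019*Q2.as_matrix()[:,0]
        n=int(np.ceil(max(np.linalg.norm(t-p)/step,np.degrees((T.inv()*Q2).magnitude())/ang,1)))
        S=Slerp([0,1],R.concatenate([T,Q2]));a=p;Ta=T
        for i in range(1,n+1):
            b=p+(t-p)*i/n;Tb=S(i/n)
            out.append(np.r_[Ta.inv().apply(b-a)*100,np.degrees((Ta.inv()*Tb).as_rotvec())/6]);a,Ta=b,Tb
        p,T=t,Q2
    print(len(out),"rows");print(str([[float(round(v,dp))+0. for v in r] for r in out[:nmax]]))
E
cat > g1.py <<'E'
from plan import *
t=np.radians(15)
Q1=tool([0,np.sin(t),-np.cos(t)],[1,0,0])
TH=np.array([-.1188,-.167,.0964])
E
python3 - <<'E'
from g1 import *
o=get_obs();g0=toc(o["position"]);print(g0,toc(np.array([.3,.4,.45])))
rows([(toc(np.array([.30,.35,.44])),Q1),(TH+[0,-.02,.10],Q1)],nmax=30,dp=1)
E
```

```text
[0.43182522 0.5250767  0.22166171] [0.30421254 0.35893601 0.45      ]
t 0.1 grasp(chest) [0.4319 0.5251 0.2407] toolx [-0.002  0.    -1.   ] tooly [ 0.992  0.123 -0.002] F [0.  0.7 0.1] w 0.0869 q [ 1.05  0.53  1.43  0.    1.18 -0.18]
27 rows
[[-2.2, -2.2, 1.8, 0.1, 0.3, 0.0], [-2.3, -2.1, 1.8, 0.1, 0.3, 0.0], [-2.3, -2.1, 1.7, 0.1, 0.3, 0.0], [-2.4, -2.1, 1.7, 0.1, 0.3, 0.0], [-2.4, -2.0, 1.6, 0.1, 0.3, 0.0], [-2.5, -2.0, 1.6, 0.1, 0.3, 0.0], [-2.5, -2.0, 1.5, 0.1, 0.3, 0.0], [-2.6, -2.0, 1.5, 0.1, 0.3, 0.0], [-2.6, -1.9, 1.4, 0.1, 0.3, 0.0], [0.6, -2.1, 3.2, 0.0, 0.0, 0.0], [0.6, -2.1, 3.2, 0.0, 0.0, 0.0], [0.6, -2.1, 3.2, 0.0, 0.0, 0.0], [0.6, -2.1, 3.2, 0.0, 0.0, 0.0], [0.6, -2.1, 3.2, 0.0, 0.0, 0.0], [0.6, -2.1, 3.2, 0.0, 0.0, 0.0], [0.6, -2.1, 3.2, 0.0, 0.0, 0.0], [0.6, -2.1, 3.2, 0.0, 0.0, 0.0], [0.6, -2.1, 3.2, 0.0, 0.0, 0.0], [0.6, -2.1, 3.2, 0.0, 0.0, 0.0], [0.6, -2.1, 3.2, 0.0, 0.0, 0.0], [0.6, -2.1, 3.2, 0.0, 0.0, 0.0], [0.6, -2.1, 3.2, 0.0, 0.0, 0.0], [0.6, -2.1, 3.2, 0.0, 0.0, 0.0], [0.6, -2.1, 3.2, 0.0, 0.0, 0.0], [0.6, -2.1, 3.2, 0.0, 0.0, 0.0], [0.6, -2.1, 3.2, 0.0, 0.0, 0.0], [0.6, -2.1, 3.2, 0.0, 0.0, 0.0]]
```

>>> {"op": "send_rows", "data": {"steps": [[[-2.2,-2.2,1.8,0.1,0.3,0],[-2.3,-2.1,1.8,0.1,0.3,0],[-2.3,-2.1,1.7,0.1,0.3,0],[-2.4,-2.1,1.7,0.1,0.3,0],[-2.4,-2.0,1.6,0.1,0.3,0],[-2.5,-2.0,1.6,0.1,0.3,0],[-2.5,-2.0,1.5,0.1,0.3,0],[-2.6,-2.0,1.5,0.1,0.3,0]]], "gripper": 0}}

```text
time: 0.77
position: [0.2868, 0.3734, 0.3951]
tool_rot: [0.154, 0.781, -0.137, 0.59]
ft_force: [0.7, 0.4, -0.1]
grip_width: 0.0872
```

```bash
python3 - <<'E'
from g1 import *
rows([(TH+[0,-.02,.10],Q1)],nmax=30,dp=1)
E
```

```text
t 0.77 grasp(chest) [0.2753 0.3538 0.4134] toolx [-0.044  0.265 -0.963] tooly [ 0.998  0.051 -0.032] F [ 0.7  0.4 -0.1] w 0.0872 q [ 0.54  0.2   1.49  0.2   1.63 -0.62]
18 rows
[[0.5, -2.3, 3.1, 0.0, 0.0, 0.0], [0.5, -2.3, 3.1, 0.0, 0.0, 0.0], [0.5, -2.3, 3.1, 0.0, 0.0, 0.0], [0.4, -2.3, 3.1, 0.0, 0.0, 0.0], [0.4, -2.3, 3.1, 0.0, 0.0, 0.0], [0.4, -2.3, 3.2, 0.0, 0.0, 0.0], [0.4, -2.3, 3.2, 0.0, 0.0, 0.0], [0.4, -2.3, 3.2, 0.0, 0.0, 0.0], [0.4, -2.2, 3.2, 0.0, 0.0, 0.0], [0.4, -2.2, 3.2, 0.0, 0.0, 0.0], [0.4, -2.2, 3.2, 0.0, 0.0, 0.0], [0.4, -2.2, 3.2, 0.0, 0.0, 0.0], [0.4, -2.2, 3.2, 0.0, 0.0, 0.0], [0.4, -2.2, 3.2, 0.0, 0.0, 0.0], [0.4, -2.2, 3.2, 0.0, 0.0, 0.0], [0.4, -2.2, 3.2, 0.0, 0.0, 0.0], [0.4, -2.2, 3.2, 0.0, 0.0, 0.0], [0.4, -2.2, 3.2, 0.0, 0.0, 0.0]]
```

>>> {"op": "send_rows", "data": {"steps": [[[-0.9,-2.3,3.1,0,0,0],[-0.9,-2.3,3.1,0,0,0],[-0.9,-2.3,3.1,0,0,0],[-0.9,-2.3,3.1,0,0,0],[-0.8,-2.3,3.1,0,0,0],[-0.8,-2.3,3.1,0,0,0],[-0.8,-2.3,3.1,0,0,0],[-0.8,-2.3,3.1,0,0,0]]]}}

```text
time: 1.43
position: [0.4533, 0.0892, 0.4049]
tool_rot: [0.156, 0.779, -0.133, 0.592]
ft_force: [0.9, 0.2, -0.5]
grip_width: 0.0867
```

```bash
python3 - <<'E'
from g1 import *
rows([(TH+[0,-.02,.10],Q1)],nmax=30,dp=1)
E
```

```text
t 1.43 grasp(chest) [0.0955 0.0778 0.4232] toolx [-0.035  0.261 -0.965] tooly [ 0.998  0.052 -0.022] F [ 0.9  0.2 -0.5] w 0.0867 q [-0.09  0.24  1.41  0.06  1.75 -1.24]
11 rows
[[1.4, -2.0, 2.8, 0.0, 0.0, 0.0], [1.4, -2.0, 2.8, 0.0, 0.0, 0.0], [1.4, -2.0, 2.8, 0.0, 0.0, 0.0], [1.4, -2.0, 2.8, 0.0, 0.0, 0.0], [1.4, -2.0, 2.8, 0.0, 0.0, 0.0], [1.4, -2.0, 2.8, 0.0, 0.0, 0.0], [1.4, -2.0, 2.8, 0.0, 0.0, 0.0], [1.4, -2.0, 2.8, 0.0, 0.0, 0.0], [1.4, -2.0, 2.8, 0.0, 0.0, 0.0], [1.4, -2.0, 2.8, 0.0, 0.0, 0.0], [1.4, -1.9, 2.9, 0.0, 0.0, 0.0]]
```

>>> {"op": "send_rows", "data": {"steps": [[[1.3,-2.0,2.9,0,0,0],[1.3,-2.0,2.9,0,0,0],[1.3,-2.0,2.9,0,0,0],[1.3,-2.0,2.9,0,0,0],[1.4,-2.0,2.9,0,0,0],[1.4,-2.0,2.9,0,0,0],[1.4,-2.0,2.9,0,0,0],[1.4,-2.0,2.9,0,0,0]]]}}

```text
time: 2.1
position: [0.5741, -0.1542, 0.2394]
tool_rot: [0.158, 0.776, -0.134, 0.596]
ft_force: [0.9, 0.3, 0.6]
grip_width: 0.0871
```

```bash
python3 - <<'E'
from g1 import *
rows([(TH+[0,-.01,.07],Q1)],nmax=30,dp=2)
E
```

```text
t 2.1 grasp(chest) [-0.0681 -0.139   0.2578] toolx [-0.03   0.253 -0.967] tooly [ 0.999  0.047 -0.019] F [0.9 0.3 0.6] w 0.0871 q [-0.44  0.59  1.3  -0.02  1.51 -1.59]
3 rows
[[2.68, -1.67, 1.93, 0.13, 0.02, 0.1], [2.66, -1.67, 1.95, 0.13, 0.02, 0.1], [2.64, -1.67, 1.98, 0.13, 0.02, 0.1]]
```

>>> {"op": "send_rows", "data": {"steps": [[[2.6,-1.7,2.0,0.13,0.02,0.1],[2.6,-1.7,2.0,0.13,0.02,0.1],[2.4,-1.6,1.9,0.13,0.02,0.1],[0.3,-0.1,0.1,0,0,0]]], "gripper": 0.35}}

```text
time: 2.43
position: [0.5877, -0.2263, 0.1377]
tool_rot: [0.186, 0.772, -0.142, 0.591]
ft_force: [-0.5, 0.4, -0.5]
grip_width: 0.0678
```

```bash
python3 m.py 1;  python3 - <<'E'
from g1 import *
rows([(TH,Q1)],nmax=30,dp=2)
E
```

```text
side thumb 32 [-0.1794 -0.185   0.2327] [-0.1645 -0.1686  0.2522] [-0.1731 -0.1734  0.2363]
side bar 26 [ 0.084  -0.1319  0.0913] [ 0.178  -0.1305  0.2355] angle 2.4152885315971346
side lid pts 3789 plane angle
2.0532116027383394 rmax 0.6467136272535297 z max 0.7419234960425458 [-0.04334517  0.00099266  0.7419235 ]
top thumb 138 [-0.0799 -0.1849  0.2184] [-0.0338 -0.1619  0.2595] [-0.0543 -0.1736  0.2448]
top bar 76 [-0.081  -0.1416  0.075 ] [ 0.1782 -0.1306  0.2397] angle 0.235630726752944
top lid pts 3110 plane angle
2.04889865485619 rmax 0.6632608867628772 z max 0.7626203950646826 [0.0271572  0.03068208 0.7626204 ]
t 2.53 grasp(chest) [-0.1242 -0.183   0.1599] toolx [ 0.003  0.261 -0.965] tooly [ 1.    -0.005  0.002] F [ 0.2  0.1 -0. ] w 0.061 q [-0.53  0.74  1.28 -0.01  1.39 -1.63]
2 rows
[[3.27, 0.26, 0.06, -0.02, -0.01, -0.02], [3.27, 0.26, 0.05, -0.02, -0.01, -0.02]]
```

View pics/side1.png

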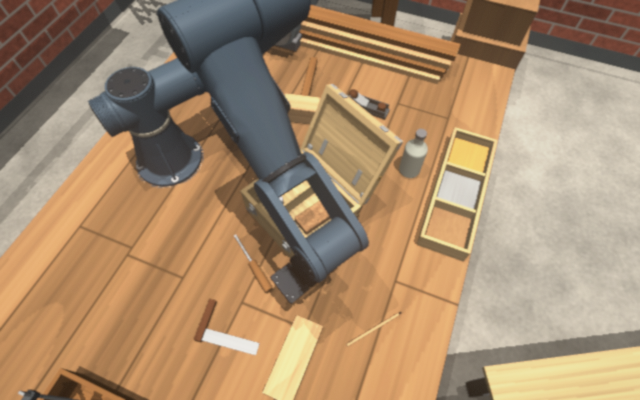

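The side view shows the gripper above the thumbscrew at about (300,275), with the chest and lid untouched. I'll descend and pinch.

>>> {"op": "send_rows", "data": {"steps": [[[2.2,0.2,0.05,0,0,0],[2.2,0.2,0.05,0,0,0],[2.0,0.1,0,0,0,0],[0.3,0,0,0,0,0]]]}}

```text
time: 2.87
position: [0.5805, -0.2088, 0.083]
tool_rot: [0.183, 0.768, -0.14, 0.597]
ft_force: [-0.1, 0.2, -0.1]
grip_width: 0.0568
```

```bash
 python3 - <<'E'
from g1 import *
rows([(TH,Q1)],nmax=30,dp=2)
E
```

```text
t 2.87 grasp(chest) [-0.1147 -0.1692  0.1014] toolx [ 0.004  0.248 -0.969] tooly [ 1.    -0.001  0.003] F [-0.1  0.2 -0.1] w 0.0568 q [-0.52  0.79  1.36 -0.01  1.24 -1.62]
1 rows
[[0.53, -0.42, -0.11, 0.0, 0.1, -0.03]]
```

>>> {"op": "send_rows", "data": {"steps": [[[0.5,-0.4,-0.1,0,0.1,0],[0.1,0,0,0,0,0]]]}}

```text
time: 3.03
position: [0.5776, -0.2094, 0.0802]
tool_rot: [0.182, 0.771, -0.138, 0.594]
ft_force: [-0.6, -0.6, 0.6]
grip_width: 0.0564
```

>>> {"op": "send_rows", "data": {"steps": [[[0,0,0,0,0,0],[0,0,0,0,0,0],[0,0,0,0,0,0],[0,0,0,0,0,0],[0,0,0,0,0,0]]], "gripper": 1, "force": 15}}

```text
time: 3.45
position: [0.5816, -0.2105, 0.0863]
tool_rot: [0.181, 0.768, -0.139, 0.598]
ft_force: [-0.9, -0.8, 0.3]
grip_width: 0.0308
```

```bash
 python3 - <<'E'
from g1 import *
rows([(TH,Q1)],nmax=30,dp=2)
E
```

```text
t 3.45 grasp(chest) [-0.1157 -0.1709  0.1047] toolx [ 0.002  0.246 -0.969] tooly [1.    0.004 0.003] F [-0.9 -0.8  0.3] w 0.0308 q [-0.52  0.79  1.35 -0.01  1.25 -1.63]
1 rows
[[0.9, -0.31, -0.2, 0.04, 0.13, -0.02]]
```

>>> {"op": "send_rows", "data": {"steps": [[[0.5,-0.2,-0.1,0,0.1,0],[0.5,-0.1,-0.1,0,0,0],[0.1,0,0,0,0,0],[0.1,0,0,0,0,0]]]}}

```text
time: 3.78
position: [0.5793, -0.2148, 0.0769]
tool_rot: [0.181, 0.768, -0.14, 0.598]
ft_force: [1.1, -0.6, 1.3]
grip_width: 0.0216
```

```bash
 python3 - <<'E'
from g1 import *
rows([(TH,Q1)],nmax=30,dp=2)
E
```

```text
t 3.78 grasp(chest) [-0.1205 -0.1707  0.0953] toolx [ 0.001  0.246 -0.969] tooly [1.    0.003 0.002] F [ 1.1 -0.6  1.3] w 0.0216 q [-0.53  0.8   1.36 -0.02  1.23 -1.63]
1 rows
[[-0.01, 0.17, -0.41, 0.03, 0.13, -0.01]]
```

```bash
cat > arc.py <<'E'
import sys
from g1 import *
end=float(sys.argv[1]);da=float(sys.argv[2]);n=int(sys.argv[3]) if len(sys.argv)>3 else 8
o=get_obs();T=R.from_quat(o["tool_rot"]).as_matrix();g=toc(o["position"]-.019*T[:,0])
a=np.arctan2(g[2]-.07,.04-g[0]);print("angle",a,"radius",np.hypot(g[2]-.07,.04-g[0]))
w=[]
while a<end-1e-3 and len(w)<n:
    a=min(a+da,end);w.append((np.array([.04-.161*np.cos(a),-.1695,.07+.161*np.sin(a)]),Q1))
rows(w,nmax=n,dp=2)
E
python3 arc.py 2.0 .12 4
```

```text
angle 0.1565854271029406 radius 0.1625190098311142
t 3.78 grasp(chest) [-0.1205 -0.1707  0.0953] toolx [ 0.001  0.246 -0.969] tooly [1.    0.003 0.002] F [ 1.1 -0.6  1.3] w 0.0216 q [-0.53  0.8   1.36 -0.02  1.23 -1.63]
4 rows
[[-1.78, 0.57, -0.59, 0.03, 0.13, -0.01], [-1.76, 0.64, -0.47, 0.0, 0.0, 0.0], [-1.67, 0.85, -0.45, 0.0, 0.0, 0.0], [-1.56, 1.05, -0.42, 0.0, 0.0, 0.0]]
```

>>> {"op": "send_rows", "data": {"steps": [[[-1.8,0.5,-0.5,0,0.1,0],[-1.8,0.6,-0.5,0,0,0],[-1.7,0.8,-0.45,0,0,0]]]}}

```text
time: 4.03
position: [0.5842, -0.2047, 0.1264]
tool_rot: [0.178, 0.773, -0.143, 0.592]
ft_force: [-0.1, -5.4, -3.0]
grip_width: 0.0216
```

```bash
python3 arc.py 2.0 .12 5
```

```text
angle 0.4647686647828951 radius 0.16679410481983037
t 4.03 grasp(chest) [-0.1091 -0.1708  0.1448] toolx [-0.012  0.258 -0.966] tooly [ 1.     0.004 -0.011] F [-0.1 -5.4 -3. ] w 0.0216 q [-0.51  0.74  1.32 -0.02  1.34 -1.61]
5 rows
[[-1.35, 1.49, -0.49, 0.01, 0.01, 0.11], [-1.49, 1.16, -0.4, 0.0, 0.0, 0.0], [-1.35, 1.34, -0.36, 0.0, 0.0, 0.0], [-1.18, 1.49, -0.32, 0.0, 0.0, 0.0], [-1.0, 1.63, -0.27, 0.0, 0.0, 0.0]]
```

>>> {"op": "send_rows", "data": {"steps": [[[-1.3,1.5,-0.45,0,0,0.1],[-1.5,1.2,-0.4,0,0,0],[-1.3,1.4,-0.35,0,0,0],[-1.2,1.5,-0.3,0,0,0]]]}}

```text
time: 4.37
position: [0.5999, -0.1735, 0.183]
tool_rot: [0.167, 0.776, -0.156, 0.588]
ft_force: [-4.2, -8.6, 2.3]
grip_width: 0.0211
```

```bash
python3 arc.py 2.0 .12 5
```

```text
angle 0.8582150887226411 radius 0.17361541246027812
t 4.37 grasp(chest) [-0.0735 -0.1709  0.2014] toolx [-0.045  0.26  -0.965] tooly [ 0.999  0.004 -0.046] F [-4.2 -8.6  2.3] w 0.0211 q [-0.44  0.69  1.26 -0.04  1.46 -1.54]
5 rows
[[-0.28, 2.43, -0.2, -0.08, -0.01, 0.43], [-0.95, 1.66, -0.25, 0.0, 0.0, 0.0], [-0.75, 1.77, -0.2, 0.0, 0.0, 0.0], [-0.54, 1.85, -0.14, 0.0, 0.0, 0.0], [-0.32, 1.9, -0.09, 0.0, 0.0, 0.0]]
```

The radius has grown to 174 mm, so the handle is slipping towards the fingertips. I'll open slightly, lower the fingers and grip again harder.

>>> {"op": "send_rows", "data": {"steps": [[[0,0,0,0,0,0.2],[0.3,0,0,0,0,0.2],[0.6,0,0,0,0,0],[0.6,0,0,0,0,0]]], "gripper": 0.5}}

```text
time: 4.7
position: [0.5959, -0.1703, 0.17]
tool_rot: [0.184, 0.772, -0.143, 0.591]
ft_force: [0.1, 0.1, 0.1]
grip_width: 0.0394
```

```bash
python3 m.py 2; python3 arc.py 2.0 .12 5; python3 - <<'E'
import cv2
p=cv2.imread('pics/side2.png')[150:300,230:400];cv2.imwrite('pics/side2c.png',cv2.resize(p,None,fx=4,fy=4,interpolation=cv2.INTER_CUBIC))
p=cv2.imread('pics/top2.png')[120:240,300:440];cv2.imwrite('pics/top2c.png',cv2.resize(p,None,fx=4,fy=4,interpolation=cv2.INTER_CUBIC))
E
```

```text
side bar 8 [ 0.1566 -0.1318  0.1976] [ 0.1786 -0.1305  0.2492] angle 2.3361757565547894
side lid pts 2457 plane angle
2.0431079484691512 rmax 0.6376977534854907 z max 0.7324489228022655 [-0.04942162  0.02436781  0.73244892]
top thumb 11 [-0.018  -0.1554  0.144 ] [ 0.0113 -0.1388  0.2595] [ 0.0058 -0.1477  0.2567]
top bar 34 [-0.007  -0.1418  0.0723] [ 0.0494 -0.1336  0.1324] angle nan
top lid pts 2500 plane angle
2.0535821895034294 rmax 0.6813137634193204 z max 0.7806684224889808 [-0.00644794  0.07646904  0.78066842]
angle 0.8014878793996776 radius 0.16295487395686964
t 4.8 grasp(chest) [-0.0734 -0.1647  0.1871] toolx [-0.002  0.263 -0.965] tooly [ 1.    -0.006 -0.004] F [ 0.1 -0.2 -0.6] w 0.042 q [-0.46  0.69  1.29 -0.    1.42 -1.56]
5 rows
[[-1.21, 1.6, 0.16, -0.06, -0.04, 0.02], [-1.04, 1.61, -0.28, 0.0, 0.0, 0.0], [-0.84, 1.72, -0.23, 0.0, 0.0, 0.0], [-0.64, 1.81, -0.17, 0.0, 0.0, 0.0], [-0.42, 1.88, -0.11, 0.0, 0.0, 0.0]]
  return _methods._mean(a, axis=axis, dtype=dtype,
  ret = ret.dtype.type(ret / rcount)
```

View pics/side2c.png

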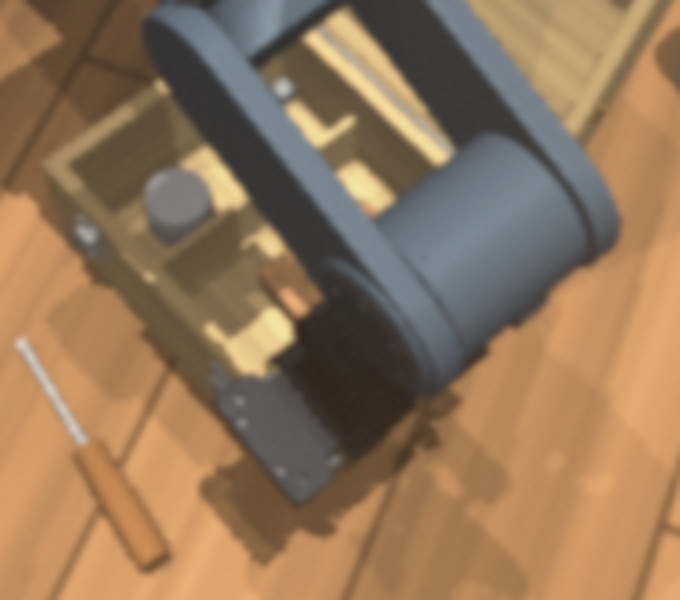

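View pics/top2c.png

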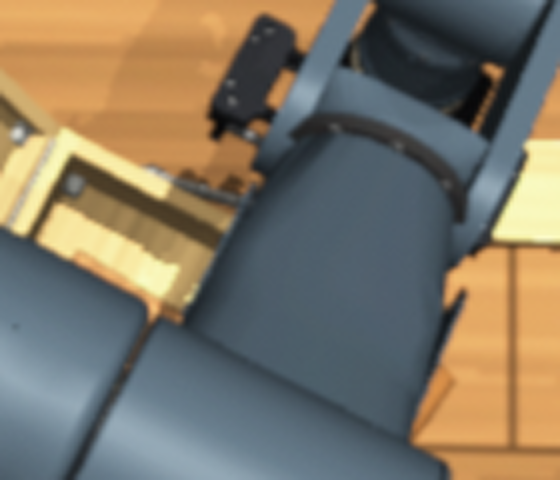

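```bash
cat > arc.py <<'E'
import sys
from g1 import *
def QL(L,t=np.radians(15)): return tool([np.sin(L)*np.cos(t),np.sin(t),-np.cos(L)*np.cos(t)],[np.cos(L),0,np.sin(L)])
if __name__=="__main__":
    end=float(sys.argv[1]);da=float(sys.argv[2]);n=int(sys.argv[3]) if len(sys.argv)>3 else 8
    o=get_obs();T=R.from_quat(o["tool_rot"]).as_matrix();g=toc(o["position"]-.019*T[:,0])
    a=np.arctan2(g[2]-.07,.04-g[0]);print("angle",a,"radius",np.hypot(g[2]-.07,.04-g[0]),"lean",np.arctan2((RC.T@T)[0,0],-(RC.T@T)[2,0]))
    w=[]
    if da==0: a=end; w=[(np.array([.04-.161*np.cos(a),-.1695,.07+.161*np.sin(a)]),QL(.7*(np.pi/2-a)))]
    while a<end-1e-3 and len(w)<n:
        a=min(a+da,end);w.append((np.array([.04-.161*np.cos(a),-.1695,.07+.161*np.sin(a)]),QL(.7*(np.pi/2-a))))
    rows(w,nmax=n,dp=2)
E
python3 arc.py .79 0 8
```

```text
angle 0.8014878793996776 radius 0.16295487395686964 lean -0.0020564573485497084
t 4.8 grasp(chest) [-0.0734 -0.1647  0.1871] toolx [-0.002  0.263 -0.965] tooly [ 1.    -0.006 -0.004] F [ 0.1 -0.2 -0.6] w 0.042 q [-0.46  0.69  1.29 -0.    1.42 -1.56]
5 rows
[[-0.02, 0.19, 0.09, -0.29, -0.01, 1.01], [0.0, 0.19, 0.1, -0.29, -0.01, 1.01], [0.02, 0.19, 0.1, -0.29, -0.01, 1.01], [0.04, 0.18, 0.11, -0.29, -0.01, 1.01], [0.05, 0.17, 0.11, -0.29, -0.01, 1.01]]
```

>>> {"op": "send_rows", "data": {"steps": [[[0,0.2,0.1,-0.3,0,1],[0,0.2,0.1,-0.3,0,1],[0,0.2,0.1,-0.3,0,1],[0,0.2,0.1,-0.3,0,1],[0,0.2,0.1,-0.3,0,1]]]}}

```text
time: 5.22
position: [0.6051, -0.1553, 0.1681]
tool_rot: [0.335, 0.705, 0.088, 0.619]
ft_force: [0.5, -0.2, -1.1]
grip_width: 0.0435
```

```bash
python3 arc.py .79 0 8
```

```text
angle 0.8220381214099889 radius 0.1550035765525527 lean 0.5637786856276717
t 5.22 grasp(chest) [-0.0655 -0.1676  0.1835] toolx [ 0.515  0.269 -0.814] tooly [0.843 0.016 0.538] F [ 0.5 -0.2 -1.1] w 0.0435 q [-0.66  0.74  1.34  0.47  1.49 -2.01]
1 rows
[[-0.52, -0.65, 0.06, 0.2, -0.1, -0.16]]
```

>>> {"op": "send_rows", "data": {"steps": [[[-0.5,-0.6,0,0.2,-0.1,-0.1],[0,0,0,0,0,0]]], "gripper": 1, "force": 30}}

```text
time: 5.38
position: [0.6003, -0.1662, 0.1649]
tool_rot: [0.342, 0.706, 0.073, 0.617]
ft_force: [0.4, 0.7, 0.1]
grip_width: 0.0369
```

```bash
python3 arc.py .79 0 8
```

```text
angle 0.7549569092181346 radius 0.16119053254911342 lean 0.5552767190032757
t 5.38 grasp(chest) [-0.0774 -0.168   0.1805] toolx [ 0.509  0.261 -0.82 ] tooly [ 0.852 -0.013  0.524] F [0.4 0.7 0.1] w 0.0369 q [-0.68  0.74  1.34  0.46  1.48 -1.99]
1 rows
[[-0.15, 0.54, 0.11, -0.11, -0.03, -0.08]]
```

>>> {"op": "send_rows", "data": {"steps": [[[0,0.3,0.1,0,0,0],[0,0,0,0,0,0],[0,0,0,0,0,0],[0,0,0,0,0,0]]]}}

```text
time: 5.72
position: [0.6028, -0.1629, 0.1664]
tool_rot: [0.339, 0.707, 0.07, 0.616]
ft_force: [-2.5, -2.3, 0.7]
grip_width: 0.021
```

```bash
python3 arc.py 2.0 .12 5
```

```text
angle 0.78070891679582 radius 0.1592507202781542 lean 0.546837300331139
t 5.72 grasp(chest) [-0.0731 -0.1687  0.1821] toolx [ 0.502  0.263 -0.824] tooly [ 0.856 -0.011  0.518] F [-2.5 -2.3  0.7] w 0.021 q [-0.67  0.74  1.34  0.46  1.48 -1.98]
5 rows
[[-0.53, 1.71, -0.08, 0.09, -0.04, -0.72], [-0.27, 1.76, -0.07, 0.21, 0.0, -0.77], [-0.2, 1.77, -0.05, 0.21, 0.0, -0.77], [-0.13, 1.77, -0.04, 0.21, 0.0, -0.77], [-0.07, 1.78, -0.02, 0.21, 0.0, -0.77]]
```

>>> {"op": "send_rows", "data": {"steps": [[[-0.4,1.7,-0.1,0.1,0,-0.7],[-0.3,1.75,-0.05,0.2,0,-0.75],[-0.2,1.75,-0.05,0.2,0,-0.75],[-0.1,1.75,-0.05,0.2,0,-0.75]]]}}

```text
time: 6.05
position: [0.6242, -0.1198, 0.1998]
tool_rot: [0.242, 0.757, -0.066, 0.603]
ft_force: [-2.6, -3.2, -3.0]
grip_width: 0.0207
```

```bash
python3 arc.py 2.0 .12 5
```

```text
angle 1.1904728391345292 radius 0.15913009615729776 lean 0.19436638292757558
t 6.05 grasp(chest) [-0.0191 -0.1687  0.2178] toolx [ 0.186  0.267 -0.946] tooly [ 0.982 -0.007  0.191] F [-2.6 -3.2 -3. ] w 0.0207 q [-0.46  0.68  1.26  0.19  1.49 -1.63]
5 rows
[[-0.43, 1.86, -0.04, -0.04, -0.08, -0.11], [-0.04, 1.78, -0.01, 0.21, 0.0, -0.77], [0.03, 1.78, 0.01, 0.21, 0.0, -0.77], [0.09, 1.77, 0.03, 0.21, 0.0, -0.77], [0.16, 1.77, 0.04, 0.21, 0.0, -0.77]]
```

Going well: the radius is holding at 159 mm and forces are low.

>>> {"op": "send_rows", "data": {"steps": [[[-0.3,1.8,0,0,0,-0.2],[0,1.75,0,0.2,0,-0.7],[0,1.75,0,0.2,0,-0.75],[0.1,1.75,0,0.2,0,-0.75]]]}}

```text
time: 6.38
position: [0.6533, -0.0615, 0.2117]
tool_rot: [0.15, 0.779, -0.179, 0.582]
ft_force: [-0.8, -5.6, -4.2]
grip_width: 0.0212
```

```bash
python3 arc.py 2.0 .12 5
```

```text
angle 1.6430907585380634 radius 0.16031338934691666 lean -0.10507412921576986
t 6.38 grasp(chest) [ 0.0516 -0.1685  0.2299] toolx [-0.101  0.26  -0.96 ] tooly [ 0.995  0.003 -0.104] F [-0.8 -5.6 -4.2] w 0.0212 q [-0.24  0.71  1.12 -0.04  1.58 -1.33]
3 rows
[[-0.04, 1.87, 0.1, 0.1, -0.01, -0.27], [0.21, 1.76, 0.06, 0.21, 0.0, -0.77], [0.27, 1.71, 0.07, 0.2, 0.0, -0.75]]
```

>>> {"op": "send_rows", "data": {"steps": [[[0,1.8,0,0.1,0,-0.3],[0.2,1.7,0.05,0.2,0,-0.7],[0.2,1.0,0.05,0.2,0,-0.5]]]}}

```text
time: 6.63
position: [0.673, -0.0226, 0.2028]
tool_rot: [0.093, 0.781, -0.254, 0.563]
ft_force: [0.1, -3.7, 1.2]
grip_width: 0.0211
```

```bash
python3 arc.py 2.0 .12 5
```

```text
angle 1.9423440098244673 radius 0.16138471091905096 lean -0.29500247506177385
t 6.63 grasp(chest) [ 0.0986 -0.1685  0.2204] toolx [-0.282  0.25  -0.926] tooly [ 0.957 -0.004 -0.292] F [ 0.1 -3.7  1.2] w 0.0211 q [-0.12  0.79  1.02 -0.18  1.68 -1.17]
1 rows
[[0.11, 0.91, 0.11, -0.02, 0.09, -0.05]]
```

>>> {"op": "send_rows", "data": {"steps": [[[0.1,0.7,0.05,0,0,0],[0,0.1,0,0,0,0],[0,0,0,0,0,0]]]}}

```text
time: 6.88
position: [0.6776, -0.0135, 0.1985]
tool_rot: [0.087, 0.781, -0.255, 0.564]
ft_force: [0.4, -2.8, -0.9]
grip_width: 0.0212
```

```bash
python3 m.py 3; python3 arc.py 2.002 .12 5; python3 - <<'E'
import cv2
p=cv2.imread('pics/side3.png')[100:300,230:430];cv2.imwrite('pics/side3c.png',cv2.resize(p,None,fx=3,fy=3,interpolation=cv2.INTER_CUBIC))
E
```

```text
side thumb 19 [ 0.0366 -0.1438  0.0711] [ 0.0942 -0.1384  0.1917] [ 0.0819 -0.1395  0.1696]
side bar 188 [-0.1077 -0.1418  0.06  ] [ 0.0926 -0.1305  0.1876] angle 1.9105371483893232
side lid pts 3671 plane angle
2.052299114809972 rmax 0.586779664739928 z max 0.6953335388846468 [0.02679094 0.02860815 0.69533354]
top thumb 94 [ 0.0859 -0.1717  0.2066] [ 0.1228 -0.1383  0.2321] [ 0.1039 -0.1533  0.223 ]
top bar 51 [ 0.0305 -0.1416  0.0755] [ 0.1085 -0.1306  0.2315] angle 1.967291615675711
top lid pts 0 plane angle
angle 2.0102096521027555 radius 0.16155258301121525 lean -0.3033131688697493
t 6.98 grasp(chest) [ 0.1087 -0.1684  0.2162] toolx [-0.29   0.245 -0.925] tooly [ 0.955  0.003 -0.298] F [ 1.6 -1.8 -1.3] w 0.0211 q [-0.1   0.8   1.   -0.19  1.68 -1.16]
0 rows
[]
```

View pics/side3c.png

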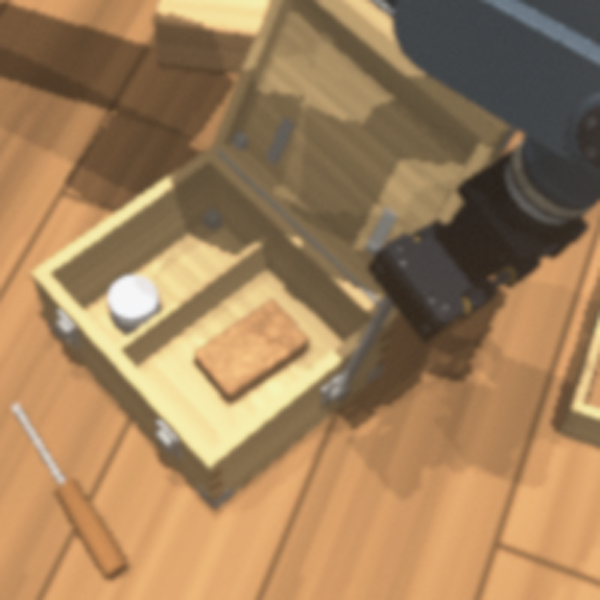

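The bar is nearly upright from (335,390) to (385,300) in the crop, with the gripper holding its end; the tools inside are undisturbed. The grasp gives 2.01 rad. I'll release, retreat and measure.

>>> {"op": "send_rows", "data": {"steps": [[[0,0,0,0,0,0],[0,0,0,0,0,0],[0,0,0,0,0,0],[-1,0,0,0,0,0],[-2,0,0.5,0,0,0],[-3,0,1,0,0,0],[-3,0,1,0,0,0],[-3,0,1,0,0,0]]], "gripper": 0.4}}

```text
time: 7.65
position: [0.7429, -0.0124, 0.3035]
tool_rot: [0.094, 0.788, -0.25, 0.556]
ft_force: [1.9, 0.2, -0.6]
grip_width: 0.0517
```

```bash
python3 m.py 4; python3 arc.py 2.002 .12 1; python3 - <<'E'
import cv2
p=cv2.imread('pics/side4.png')[100:300,230:430];a=(cv2.resize(p,None,fx=3,fy=3,interpolation=cv2.INTER_CUBIC))
cv2.imwrite('pics/side4c.png',a)
p=cv2.imread('pics/top4.png')[100:280,215:435];a=(cv2.resize(p,None,fx=3,fy=3,interpolation=cv2.INTER_CUBIC))
cv2.imwrite('pics/top4c.png',a)
E
```

```text
side thumb 81 [ 0.0971 -0.1809  0.2042] [ 0.1138 -0.1384  0.2299] [ 0.1024 -0.1666  0.2232]
side bar 287 [-0.1103 -0.142   0.0626] [ 0.1741 -0.1305  0.2294] angle 1.9728474531920428
side lid pts 3751 plane angle
2.050132542037601 rmax 0.5873027956592262 z max 0.6970250107221975 [0.03144136 0.02132176 0.69702501]
top thumb 88 [ 0.0972 -0.1778  0.2151] [ 0.1197 -0.1409  0.2313] [ 0.1049 -0.1602  0.2243]
top bar 83 [ 0.0305 -0.1419  0.0748] [ 0.1104 -0.1312  0.2299] angle 1.946963514530155
top lid pts 0 plane angle
angle 1.9439198833004019 radius 0.2741667489247474 lean -0.28831098514024417
t 7.75 grasp(chest) [ 0.1399 -0.2306  0.3253] toolx [-0.275  0.256 -0.927] tooly [ 0.959 -0.001 -0.285] F [0.2 0.1 0.9] w 0.0524 q [-0.1   0.86  0.59 -0.19  2.03 -1.22]
4 rows
[[3.14, -0.01, -0.75, 0.01, 0.01, -0.03]]
```

View pics/side4c.png

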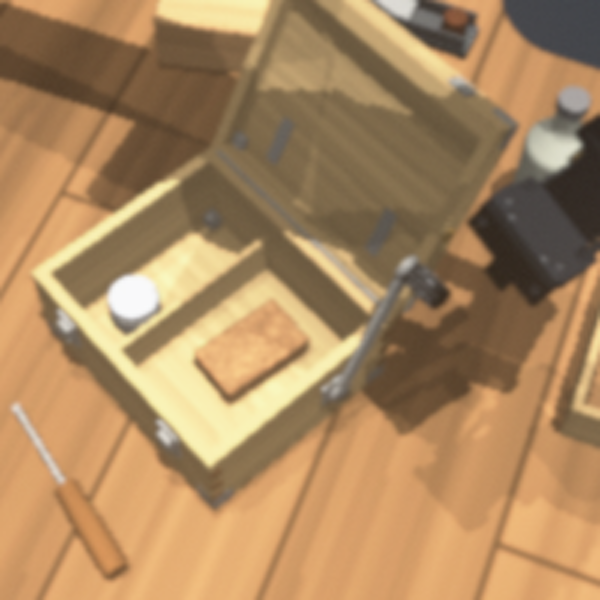

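View pics/top4c.png

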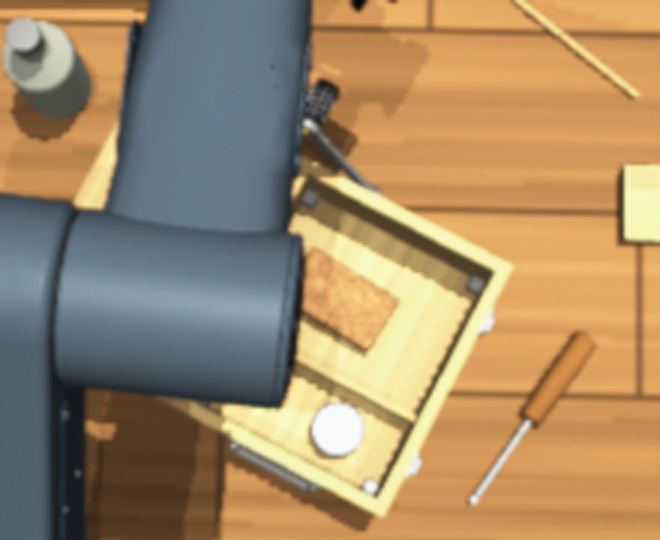

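```bash
cat > th.py <<'E'
import sys
from h import *
from scipy.optimize import least_squares
s=sys.argv[1]; guess=[.107,.216] if len(sys.argv)<3 else [-.119,.097]
for n in("side","top"):
    d=np.load(f"pics/{n}{s}.npy");p=cv2.imread(f"pics/{n}{s}.png");P=toc(cloud(n,d))
    m=(d>0)&(P[...,1]<-.146)&(P[...,1]>-.178)&(np.hypot(P[...,0]-guess[0],P[...,2]-guess[1])<.022)
    q=P[m][:,[0,2]]
    f=lambda c:np.hypot(q[:,0]-c[0],q[:,1]-c[1])-.011
    r=least_squares(f,guess,loss="soft_l1",f_scale=.001)
    # 1-dof: angle only
    g=least_squares(lambda a:f([.04-.161*np.cos(a[0]),.07+.161*np.sin(a[0])]),[np.arctan2(guess[1]-.07,.04-guess[0])],loss="soft_l1",f_scale=.001)
    c=r.x;print(n,len(q),"centre",c.round(4),"angle",np.arctan2(c[1]-.07,.04-c[0]).round(4),"rad",np.hypot(c[1]-.07,.04-c[0]).round(4),"1dof",g.x.round(4),"rms",np.std(f(c)).round(4))
    dk=m&(p.max(2)<110);v,u=np.nonzero(dk);
    print("  pix centroid",u.mean().round(2),v.mean().round(2),len(u),"pred@2.002",[proj(n,tow([.04-.161*np.cos(a),-.1605,.07+.161*np.sin(a)])).round(2).tolist() for a in(1.96,2.002,2.04)])
E
python3 th.py 4; python3 th.py 0 x
```

```text
side 111 centre [0.1094 0.2157] angle 2.0155 rad 0.1614 1dof [2.0151] rms 0.0014
  pix centroid 371.94 194.71 101 pred@2.002 [[[370.26, 196.02]], [[371.89, 195.15]], [[373.33, 194.43]]]
top 104 centre [0.1088 0.216 ] angle 2.0112 rad 0.1614 1dof [2.011] rms 0.002
  pix centroid 321.85 132.67 92 pred@2.002 [[[323.28, 134.58]], [[321.14, 133.72]], [[319.25, 132.99]]]
side 106 centre [-0.1188  0.093 ] angle 0.1439 rad 0.1605 1dof [0.1437] rms 0.0017
  pix centroid 304.16 268.8 81 pred@2.002 [[[370.26, 196.02]], [[371.89, 195.15]], [[373.33, 194.43]]]
top 89 centre [-0.1188  0.0937] angle 0.1481 rad 0.1606 1dof [0.1483] rms 0.002
  pix centroid 392.75 180.17 72 pred@2.002 [[[323.28, 134.58]], [[321.14, 133.72]], [[319.25, 132.99]]]
```

The stay is at about 2.012 rad (side 2.015, top 2.011, grasp 2.010), which puts the screw about 1.6 mm from target, within calibration error. Next is the lid.

```bash
cat > lid.py <<'E'
from plan import *
def pose(th,r=.211,y=0.,dth=0.):
    e=np.array([-np.cos(th),0,np.sin(th)]);n=np.array([np.sin(th),0,np.cos(th)])
    return np.array([.11,y,.115])+r*e+.014*n, tool(-e,n)
def info():
    o=get_obs();T=RC.T@R.from_quat(o["tool_rot"]).as_matrix();g=toc(o["position"])-.019*T[:,0]
    d=g[[0,2]]-[.11,.115];r=np.hypot(*d);r2=np.sqrt(r*r-.014**2)
    th=np.arctan2(d[1],-d[0])+np.arctan2(.014,r2)
    print("theta from pos",th.round(4),"r",r2.round(4),"theta from orient",np.arctan2(-T[2,0],T[0,0]).round(4),"y",g[1].round(4))
    return th
E
python3 - <<'E'
from lid import *
info()
g,Q=pose(2.05,.30)
rows([((.2,-.2,.47),Q),((.27,-.02,.44),Q),(g,Q)],nmax=30,dp=1)
E
```

```text
theta from pos 1.7782 r 0.212 theta from orient 1.8591 y -0.2306
t 7.75 grasp(chest) [ 0.1399 -0.2306  0.3253] toolx [-0.275  0.256 -0.927] tooly [ 0.959 -0.001 -0.285] F [0.2 0.1 0.9] w 0.0524 q [-0.1   0.86  0.59 -0.19  2.03 -1.22]
11 rows
[[-3.6, 0.3, -1.6, 0.1, -0.6, -0.5], [-3.7, 0.1, -1.4, 0.1, -0.6, -0.5], [-3.8, 0.0, -1.1, 0.1, -0.6, -0.5], [-3.8, -0.2, -0.9, 0.1, -0.6, -0.5], [-0.1, 1.5, -3.6, 0.0, 0.0, 0.0], [-0.1, 1.5, -3.6, 0.0, 0.0, 0.0], [-0.1, 1.5, -3.6, 0.0, 0.0, 0.0], [-0.1, 1.5, -3.6, 0.0, 0.0, 0.0], [-0.1, 1.5, -3.6, 0.0, 0.0, 0.0], [3.1, 1.1, -1.0, 0.0, 0.0, 0.0], [3.1, 1.1, -1.0, 0.0, 0.0, 0.0]]
```

>>> {"op": "send_rows", "data": {"steps": [[[-3.6,0.3,-1.6,0.1,-0.6,-0.5],[-3.7,0.1,-1.4,0.1,-0.6,-0.5],[-3.8,0,-1.1,0.1,-0.6,-0.5],[-3.8,-0.2,-0.9,0.1,-0.6,-0.5],[-0.1,1.5,-3.6,0,0,0],[-0.1,1.5,-3.6,0,0,0],[-0.1,1.5,-3.6,0,0,0]]], "gripper": 0.2}}

```text
time: 8.33
position: [0.6772, 0.1305, 0.4336]
tool_rot: [-0.002, 0.701, -0.339, 0.627]
ft_force: [0.6, 0.9, 1.4]
grip_width: 0.0695
```

```bash
python3 - <<'E'
from lid import *
info()
g,Q=pose(2.05,.30)
rows([((.27,-.02,.44),Q),(g,Q)],nmax=30,dp=1)
E
```

```text
theta from pos 1.9825 r 0.3598 theta from orient 2.0701 y -0.099
t 8.33 grasp(chest) [ 0.2411 -0.099   0.4503] toolx [-0.479 -0.    -0.878] tooly [ 0.877 -0.033 -0.479] F [0.6 0.9 1.4] w 0.0695 q [ 0.2   0.69  0.67 -0.44  2.07 -1.03]
5 rows
[[-0.2, 0.9, -2.7, -0.1, 0.0, 0.1], [-0.2, 1.0, -2.7, -0.1, 0.0, 0.1], [-0.1, 1.0, -2.6, -0.1, 0.0, 0.1], [3.1, 1.1, -1.0, 0.0, 0.0, 0.0], [3.1, 1.1, -1.0, 0.0, 0.0, 0.0]]
```

>>> {"op": "send_rows", "data": {"steps": [[[-0.2,1,-2.7,-0.1,0,0.1],[-0.2,1,-2.7,-0.1,0,0.1],[-0.1,1,-2.6,-0.1,0,0.1],[2.8,1.1,-1,0,0,0],[2,0.8,-0.8,0,0,0],[0.3,0,0,0,0,0]]]}}

```text
time: 8.83
position: [0.5859, 0.2096, 0.3704]
tool_rot: [-0.002, 0.71, -0.309, 0.633]
ft_force: [-0.2, 0.1, -0.9]
grip_width: 0.0696
```

```bash
python3 m.py 5; python3 - <<'E'
from lid import *
info()
g,Q=pose(2.05,.30);g2,_=pose(2.05,.211)
rows([(g,Q),(g2,Q)],nmax=30,dp=2)
E
```

```text
side thumb 52 [ 0.0345 -0.1794  0.0677] [ 0.1128 -0.138   0.2287] [ 0.1025 -0.1591  0.2223]
side bar 295 [-0.1083 -0.1419  0.0606] [ 0.1797 -0.1305  0.233 ] angle 1.9662083334589222
side lid pts 3748 plane angle
2.0512631379538036 rmax 0.4685720520951767 z max 0.5474025313775303 [0.29052097 0.04867261 0.54740253]
top thumb 44 [ 0.098  -0.1766  0.2141] [ 0.1154 -0.1419  0.2296] [ 0.1046 -0.1566  0.2251]
top bar 113 [ 0.0305 -0.142   0.0711] [ 0.1203 -0.1308  0.2303] angle 1.965815711886675
top lid pts 3096 plane angle
2.049889628816536 rmax 0.6181295987330603 z max 0.7036286787097574 [0.29868089 0.06386685 0.70362868]
theta from pos 2.143 r 0.3178 theta from orient 2.0273 y 0.0151
t 8.93 grasp(chest) [0.2703 0.0151 0.3897] toolx [-0.441 -0.002 -0.898] tooly [ 0.898  0.011 -0.441] F [-0.4 -0.   0. ] w 0.0698 q [ 0.32  0.59  0.99 -0.34  1.88 -0.85]
4 rows
[[1.77, -0.26, 1.5, 0.11, 0.02, -0.22], [2.97, 0.0, 0.0, 0.0, 0.0, 0.0], [2.97, 0.0, 0.0, 0.0, 0.0, 0.0], [2.97, 0.0, 0.0, 0.0, 0.0, 0.0]]
```

View pics/side5.png

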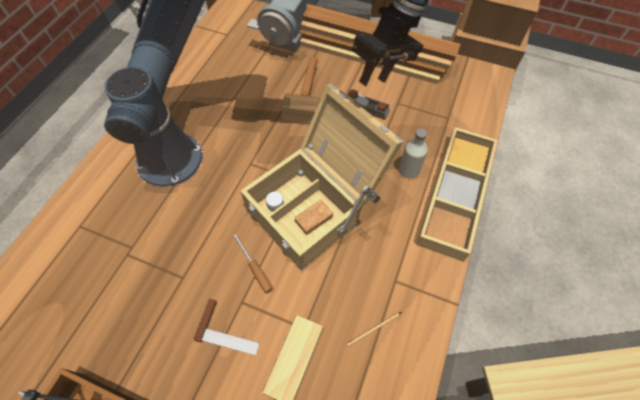

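The side view shows the fingers over the middle of the lid's free edge at about (370,75), with the stay standing at (370,193) and everything else in place.

```bash
python3 th.py 5
```

```text
side 115 centre [0.1092 0.2157] angle 2.0145 rad 0.1613 1dof [2.0143] rms 0.0017
  pix centroid 371.57 195.2 90 pred@2.002 [[[370.26, 196.02]], [[371.89, 195.15]], [[373.33, 194.43]]]
top 110 centre [0.1086 0.2164] angle 2.009 rad 0.1617 1dof [2.0094] rms 0.0017
  pix centroid 321.88 132.9 78 pred@2.002 [[[323.28, 134.58]], [[321.14, 133.72]], [[319.25, 132.99]]]
```

>>> {"op": "send_rows", "data": {"steps": [[[1.7,-0.2,1.2,0.1,0,-0.2],[2.4,0,0,0,0,0],[2.4,0,0,0,0,0],[1.8,0,0,0,0,0]]]}}

```text
time: 9.27
position: [0.5913, 0.1635, 0.3035]
tool_rot: [-0.001, 0.7, -0.321, 0.638]
ft_force: [-0.3, 0.6, -0.7]
grip_width: 0.07
```

```bash
python3 - <<'E'
from lid import *
info()
g2,Q=pose(2.05,.211)
rows([(g2,Q)],nmax=30,dp=2)
E
```

```text
theta from pos 2.164 r 0.2384 theta from orient 2.0387 y -0.0071
t 9.27 grasp(chest) [ 0.2317 -0.0071  0.3205] toolx [-0.451 -0.018 -0.892] tooly [ 0.893 -0.011 -0.451] F [-0.3  0.6 -0.7] w 0.07 q [ 0.26  0.61  1.14 -0.36  1.7  -0.83]
1 rows
[[2.73, 0.02, -0.79, -0.1, 0.17, -0.11]]
```

```bash
sed -i 's/+np.arctan2(.014,r2)/-np.arctan2(.014,r2)/' lid.py
```

>>> {"op": "send_rows", "data": {"steps": [[[1.5,0,-0.4,0,0.1,-0.1],[1.2,0,-0.3,0,0,0],[0.2,0,0,0,0,0]]]}}

```text
time: 9.52
position: [0.5823, 0.1467, 0.2729]
tool_rot: [-0.002, 0.703, -0.329, 0.63]
ft_force: [0.4, -0.3, -1.2]
grip_width: 0.0694
```

>>> {"op": "send_rows", "data": {"steps": [[[0,0,0,0,0,0],[0,0,0,0,0,0],[0,0,0,0,0,0],[0,0,0,0,0,0]]], "gripper": 1, "force": 25}}

```text
time: 9.85
position: [0.587, 0.1431, 0.2735]
tool_rot: [0.001, 0.702, -0.331, 0.631]
ft_force: [0.6, -0.8, 0.0]
grip_width: 0.0508
```

```bash
python3 - <<'E'
from lid import *
info()
g2,Q=pose(2.05,.211)
rows([(g2,Q)],nmax=30,dp=2)
E
```

```text
theta from pos 2.0276 r 0.2023 theta from orient 2.0536 y -0.0126
t 9.85 grasp(chest) [ 0.2118 -0.0126  0.2904] toolx [-0.464 -0.004 -0.886] tooly [ 0.885 -0.025 -0.464] F [ 0.6 -0.8  0. ] w 0.0508 q [ 0.24  0.62  1.2  -0.37  1.64 -0.81]
1 rows
[[-0.85, 0.43, -1.28, -0.24, 0.04, 0.03]]
```

>>> {"op": "send_rows", "data": {"steps": [[[-0.8,0.4,-0.4,-0.2,0,0],[-0.2,0.2,0,0,0,0],[0,0,0,0,0,0],[0,0,0,0,0,0],[0,0,0,0,0,0]]]}}

```text
time: 10.27
position: [0.5884, 0.1529, 0.283]
tool_rot: [-0.009, 0.704, -0.325, 0.631]
ft_force: [0.1, -1.9, -3.5]
grip_width: 0.0279
```

```bash
python3 - <<'E'
from lid import *
info()
g2,Q=pose(2.05,.211)
rows([(g2,Q)],nmax=30,dp=2)
E
```

```text
theta from pos 2.0478 r 0.2152 theta from orient 2.0593 y -0.0095
t 10.27 grasp(chest) [ 0.2212 -0.0095  0.2997] toolx [-0.469 -0.008 -0.883] tooly [ 0.883 -0.003 -0.469] F [ 0.1 -1.9 -3.5] w 0.0279 q [ 0.25  0.62  1.17 -0.37  1.67 -0.83]
1 rows
[[0.41, 0.07, -0.96, -0.03, 0.08, 0.09]]
```

```bash
cat > la.py <<'E'
import sys
from lid import *
end=float(sys.argv[1]);da=float(sys.argv[2]);n=int(sys.argv[3]);r=.213;y=float(sys.argv[4]) if len(sys.argv)>4 else -.0095
th=info();w=[]
while th>end+1e-3 and len(w)<n:
    th=max(th-da,end);w.append(pose(th,r,y))
rows(w,nmax=n,dp=2)
E
python3 la.py 1.404 .08 4
```

```text
theta from pos 2.0478 r 0.2152 theta from orient 2.0593 y -0.0095
t 10.27 grasp(chest) [ 0.2212 -0.0095  0.2997] toolx [-0.469 -0.008 -0.883] tooly [ 0.883 -0.003 -0.469] F [ 0.1 -1.9 -3.5] w 0.0279 q [ 0.25  0.62  1.17 -0.37  1.67 -0.83]
4 rows
[[0.19, -1.53, -0.01, -0.02, 0.08, 0.87], [-0.05, -1.55, 0.0, 0.0, 0.0, 0.76], [-0.05, -1.55, 0.0, 0.0, 0.0, 0.76], [-0.05, -1.55, 0.0, 0.0, 0.0, 0.76]]
```

>>> {"op": "send_rows", "data": {"steps": [[[0.1,-1.5,0,0,0,0.8],[0,-1.5,0,0,0,0.75],[0,-1.5,0,0,0,0.75]]]}}

```text
time: 10.52
position: [0.5719, 0.1199, 0.2996]
tool_rot: [0.073, 0.7, -0.243, 0.668]
ft_force: [-0.2, -4.5, -1.5]
grip_width: 0.0279
```

```bash
python3 la.py 1.404 .08 4
```

```text
theta from pos 1.8378 r 0.2143 theta from orient 1.8151 y -0.0093
t 10.52 grasp(chest) [ 0.18   -0.0093  0.318 ] toolx [-0.242 -0.013 -0.97 ] tooly [ 0.97   0.008 -0.242] F [-0.2 -4.5 -1.5] w 0.0279 q [ 0.13  0.47  1.34 -0.21  1.46 -0.95]
4 rows
[[0.04, -1.6, -0.02, 0.08, 0.12, 0.55], [-0.05, -1.55, 0.0, 0.0, 0.0, 0.76], [-0.05, -1.55, 0.0, 0.0, 0.0, 0.76], [-0.05, -1.55, 0.0, 0.0, 0.0, 0.76]]
```

>>> {"op": "send_rows", "data": {"steps": [[[0,-1.6,0,0,0.1,0.55],[0,-1.5,0,0,0,0.75],[0,-1.5,0,0,0,0.75]]]}}

```text
time: 10.77
position: [0.5516, 0.0797, 0.31]
tool_rot: [0.152, 0.689, -0.166, 0.689]
ft_force: [0.2, -2.7, -6.6]
grip_width: 0.0276
```

```bash
python3 la.py 1.404 .07 4
```

```text
theta from pos 1.6024 r 0.2145 theta from orient 1.5896 y -0.0093
t 10.77 grasp(chest) [ 0.1308 -0.0093  0.329 ] toolx [-0.019 -0.006 -1.   ] tooly [ 1.     0.011 -0.019] F [ 0.2 -2.7 -6.6] w 0.0276 q [-0.05  0.35  1.49 -0.02  1.31 -1.16]
3 rows
[[0.08, -1.39, -0.01, 0.11, 0.05, 0.55], [-0.05, -1.36, 0.0, 0.0, 0.0, 0.67], [-0.05, -1.14, 0.0, 0.0, 0.0, 0.56]]
```

>>> {"op": "send_rows", "data": {"steps": [[[0,-1.4,0,0.1,0,0.55],[0,-1.3,0,0,0,0.65],[0,-0.6,0,0,0,0.3],[0,0,0,0,0,0]]]}}

```text
time: 11.1
position: [0.5355, 0.0473, 0.3106]
tool_rot: [0.214, 0.67, -0.112, 0.702]
ft_force: [1.7, 1.7, -7.4]
grip_width: 0.0279
```

```bash
python3 m.py 6;python3 la.py 1.404 .1 4
```

```text
side thumb 36 [ 0.0988 -0.1794  0.2019] [ 0.11   -0.1393  0.2295] [ 0.1018 -0.1602  0.2232]
side bar 289 [-0.1093 -0.1415  0.0608] [ 0.1266 -0.1305  0.2386] angle 1.9613604479540632
side lid pts 784 plane angle
1.380041524880541 rmax 0.5868572396403093 z max 0.6834663542458024 [-0.03492881  0.10163399  0.68346635]
top thumb 33 [ 0.0981 -0.1766  0.2183] [ 0.1147 -0.1589  0.2297] [ 0.1045 -0.1695  0.2245]
top bar 28 [ 0.0615 -0.1395  0.1388] [ 0.0909 -0.1336  0.1979] angle 1.9405776179298733
top lid pts 13 plane angle
theta from pos 1.4245 r 0.2147 theta from orient 1.4219 y -0.0093
t 11.2 grasp(chest) [ 0.0926 -0.0093  0.3294] toolx [ 0.148 -0.011 -0.989] tooly [0.989 0.    0.148] F [ 1.  -0.1 -1.9] w 0.0279 q [-0.2   0.28  1.6   0.15  1.22 -1.35]
1 rows
[[0.14, -0.4, 0.0, 0.01, 0.11, 0.17]]
```

View pics/side6.png

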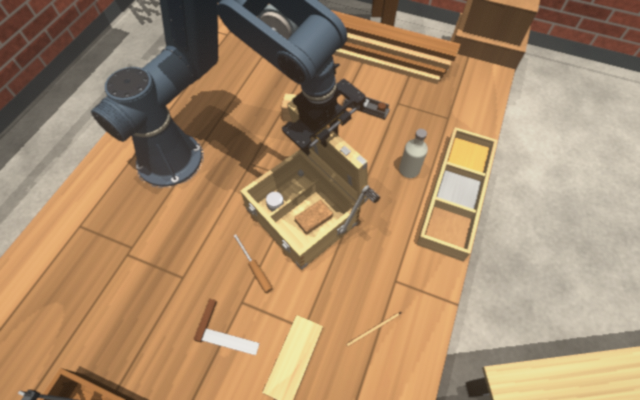

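The lid stands at about 1.42 rad with the fingers on its edge; the stay and tools are unmoved. One small final nudge.

>>> {"op": "send_rows", "data": {"steps": [[[0.1,-0.4,0,0,0,0.2]]]}}

```text
time: 11.28
position: [0.5347, 0.0457, 0.3104]
tool_rot: [0.218, 0.668, -0.104, 0.704]
ft_force: [-4.2, -1.8, 11.1]
grip_width: 0.0279
```

```bash
python3 - <<'E'
from h import *
camera("top");camera("top")
E
python3 la.py 1.404 .1 4; python3 m.py 7; python3 th.py 7; python3 la.py 1.404 .1 4
python3 - <<'E'
from h import *
# lid end face / edge points: open-face plane (inside) via side, with robust selection
for n in("side","top"):
    d=np.load(f"pics/{n}7.npy");p=cv2.imread(f"pics/{n}7.png");P=toc(cloud(n,d))
    m=(d>0)&(P[...,2]>.16)&(P[...,2]<.345)&(P[...,1]>-.128)&(P[...,1]<.128)&(abs(P[...,0]-.1)<.06)&(p[...,2]>p[...,0].astype(int)+25)
    q=P[m]
    if len(q)>30:
        print(n,len(q));e=q[:,[0,2]]-[.11,.115]
        for th in(1.36,1.38,1.404,1.42,1.44):
            ee=np.array([-np.cos(th),np.sin(th)]);nn=np.array([np.sin(th),np.cos(th)])
            r=e@ee;o=e@nn
            top=(r>.214)&(r<.235);print(th,"edge pts",top.sum(),"outward range",np.percentile(o[top],[4,96]).round(4) if top.sum()>5 else "","r",np.median(r[top]).round(4) if top.sum() else "")
E
```

```text
theta from pos 1.4067 r 0.2147 theta from orient 1.4022 y -0.0093
t 11.38 grasp(chest) [ 0.0887 -0.0093  0.3291] toolx [ 0.168 -0.012 -0.986] tooly [0.986 0.002 0.168] F [-2.1 -0.9  3.2] w 0.0276 q [-0.22  0.27  1.61  0.17  1.21 -1.38]
1 rows
[[0.16, -0.06, -0.01, 0.02, 0.11, -0.02]]
side thumb 35 [ 0.0976 -0.1795  0.1997] [ 0.1099 -0.1387  0.2284] [ 0.1023 -0.1618  0.223 ]
side bar 290 [-0.1104 -0.1419  0.0609] [ 0.1318 -0.1305  0.2536] angle 1.9582916557907692
side lid pts 726 plane angle
1.3635181456812029 rmax 0.5881272413649661 z max 0.6824240519021807 [-0.03546646  0.10408306  0.68242405]
top thumb 33 [ 0.0982 -0.1765  0.2174] [ 0.1149 -0.1584  0.2307] [ 0.1046 -0.169   0.2245]
top bar 28 [ 0.0572 -0.1394  0.126 ] [ 0.0875 -0.1337  0.1884] angle 1.9391685813428703
top lid pts 30 plane angle
side 111 centre [0.1094 0.2155] angle 2.0161 rad 0.1612 1dof [2.0159] rms 0.0015
  pix centroid 371.18 195.06 78 pred@2.002 [[[370.26, 196.02]], [[371.89, 195.15]], [[373.33, 194.43]]]
top 89 centre [0.1089 0.2157] angle 2.0123 rad 0.1612 1dof [2.0122] rms 0.002
  pix centroid 322.69 131.26 
[... 256 characters left out ...]
6.4] w 0.0276 q [-0.22  0.27  1.61  0.17  1.21 -1.38]
1 rows
[[0.16, -0.09, -0.01, 0.03, 0.11, -0.01]]
side 1285
1.36 edge pts 530 outward range [0.0109 0.0382] r 0.2195
1.38 edge pts 531 outward range [0.0065 0.0338] r 0.2199
1.404 edge pts 532 outward range [0.0013 0.0286] r 0.2203
1.42 edge pts 532 outward range [-0.0022  0.0251] r 0.2205
1.44 edge pts 533 outward range [-0.0066  0.0207] r 0.2206
top 378
1.36 edge pts 329 outward range [0.0118 0.0379] r 0.2201
1.38 edge pts 329 outward range [0.0074 0.0335] r 0.2204
1.404 edge pts 330 outward range [0.0021 0.0282] r 0.2207
1.42 edge pts 330 outward range [-0.0014  0.0247] r 0.2208
1.44 edge pts 330 outward range [-0.0058  0.0202] r 0.2209
```

```bash
python3 - <<'E'
from rig import *
print(hand_in())
E
python3 -c "
from lid import *
info();where()"
```

```text
the job is handed in; nothing more can be done
None
the job is handed in; nothing more can be done
```

The stay bar is up and released, and the lid is at its balance point with the fingers still gripping its free edge. I handed the job in at about 11.5 s.

- **Stay:** I swung it up by the thumbscrew. My last measurements put it at 2.012 rad (top view) and 2.016 rad (side view), against 2.002 wanted. That leaves the screw point about 2 mm off, roughly the calibration error, and I left it there. Early in the swing the handle slipped towards the fingertips. I opened, lowered the fingers and gripped again harder before finishing.
- **Lid:** I pinched it near the middle of the edge and turned it forward about its hinge. It reads about 1.407 rad from the arm and 1.408–1.409 from both views, against 1.404 wanted. It did not drop at any point. The grip is steady, with an opening of 27.6–27.9 mm on the 28 mm edge.
- **Forces and surroundings:** The highest wrist force I saw was about 12 N, and a few newtons of push remained at the end. In the pictures the tools around and in the chest looked unmoved; I did not measure their positions.
- **Not checked:** I could not read anything after the hand-in, so there is no measurement from the second that followed. One rough lid-plane estimate from the side view read 1.364 rad. I discounted it because few of the lid's points were visible past the gripper, and it disagreed with the arm and edge measurements.

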